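# Wedge a cabinet door upright in the door jack

### The arm

A 7-joint arm with a two-finger parallel gripper is mounted at the origin on the work surface. World frame = base frame: x ahead of the robot, y to its left, z up, the work surface at z = 0. Lengths are in m, angles in rad, forces in N, time in s.
With the tool pointing down it reaches from about 0.4 to 0.85 m from the base axis. Payload 10.4 kg.
Tool frame: the origin (TCP) lies midway between the tips of the shut fingers; the grasp point (between the pads) lies 19 mm behind it (manip.hold_point_z is the distance from the TCP to the grasp point, in m); z points along the fingers, y is the line along which they close (so a half turn about z gives the same grasp; the last joint's range is limited). The gripper opens to 85 mm and grips with 20 to 120 N. Pads are 22 mm wide; open, the fingers measure 114 mm over their backs; the gripper's body (76 mm by 85 mm) begins 54 mm behind the grasp point. The pads swing forward as they close: fully open they stand 13 mm farther back than shut.
Start: joints at [-1.203, 0.332, -0.065, 1.46, 0.022, 1.35, -0.088], TCP at [0.238, 0.578, 0.231] pointing down, gripper open.
Joint ranges: [-2.6, 2.6], [-0.5, 2.12], [-1.47, 1.34], [0.16, 2.42], [-1.27, 4.41], [0.06, 2.06], [-2.6, 2.6]. Speed limits (rad/s): [2.22, 2.22, 2.79, 2.79, 3.14, 3.14, 3.14].

### API

Orientations are given as a unit quaternion [x, y, z, w].
In Python, from workcell import manip, eyes, job gives the robot as it stands.
- The arm moves only by the shell command python3 -m crank 'ROWS' [FORCE]. ROWS is JSON, a list that holds one entry, the list of rows, each a list of 7 numbers: the finger opening in cm, from 0 to 8.54, then the shift along the world's x, y, z in cm, then the turn, a rotation vector about the world's x, y, z in degrees. In form: [[[hand, x, y, z, ax, ay, az], ...]]. A call has 1 to 20 rows; each row shifts and turns the commanded pose from where the row before left it; what a row does not reach is not made up. A row lasts 1/8 s, in which the tool goes at most 62.5 mm and 10.7 degrees, less where a joint would pass 70% of its speed; a pose out of reach is approached as far as the arm can. A call with a gripper value outside its range is refused whole. The fingers move at their own pace and stop on an object; FORCE is the grip in N (left out, the last holds). Time passes only in rows, so rows that do not move let the fingers close. It gives the time, the measured TCP pose, the force, the opening and the grip force at its end, in the units of the state.
- manip.get_obs(): the state, without advancing time (a new reading comes with each control period).
- eyes.camera(name): name is "side" or "top"; returns (picture, depth): 420x560x3 uint8, red, green, blue; 420x560 float32, m along the optical axis (not along the pixel's ray), 0 where there is no reading.
- eyes.camera_params(name): a dict with "fx", "fy", "cx", "cy" (pixels), "world_from_camera" (4x4, takes a point from camera to world coordinates). Camera axes: x right, y down, z forward; pixel columns grow to the right and rows downward; lengths in m; the calibration is good to about 2 mm. A picture is of the moment at which its call begins. camera_params takes no time and is no camera call.
- job.hand_in(): hands the job in; it is judged then, once.
The state is a dict: "clock": time; "joint_pos": joint angles; "joint_velocities": joint speeds; "tau": joint torques, N m; "position": TCP position; "ee_rot": TCP orientation; "ft_force": force on the tool from outside, world axes, zero at the start; "torque": the same for the moment, N m; "grip_width": opening from 0.0 (shut) to 1.0 (fully open); "grasp_force": force on a finger pad.
Only numpy, scipy, OpenCV 4.12 (cv2) and the standard library are available. Lean on these libraries where they do the work, as an engineer would, in place of code of your own. Each camera call takes 0.05 s, during which the arm holds its last target. There are 200 camera calls.

### The job

The little blue cabinet door stands loose in the door jack. Set the wooden wedge in the gap between door and tapered cleat, thin end first and flat on the foot board, and drive it in with firm pushes of about 20 N until it goes no further, so that by itself it holds the door tight, upright and square against the fence; do not force it so hard that it crushes the door. Let go, and leave everything else on the bench where it is.

Things in the scene. Friction and masses are not known exactly. Their poses are not given: they have to be found in the camera images.
- jack: door jack: plywood foot board 290 x 140 x 18 mm (x -185..+105, y -75..+65), straight fence on its +y side, 45 mm high, its rubber-faced inner side at y = +20; rubber gives about 20 N per mm. Slot runs along x; the wedge is driven towards +x. End stop for the door: face at x = +75, y above +6. Iron holdfast 115 mm high at x 70..140, y -30. Origin on the bench, z up, +y roughly away from the robot. Fixed
- jack_mouth (a point): point on the foot board's top (18 mm up) at the slot's wide mouth: jack x = -50, y = -13 mm. From here to x = +60 a wooden cleat 32 mm high and 36 wide bounds the slot on its -y side; its upright inner face tapers 1 in 8 towards +y. At the mouth it stands 23 to 27 mm from the jack's x axis: bolted through slots, it is set anew each time, so where the wedge binds must be felt
- panel: pale blue cabinet door, chipped paint, 220 (x) x 20 (y) x 170 mm high, about 0.5 kg, standing loose on edge on the foot board, 1 to 3 mm short of the fence's facing and of the end stop. Origin at the centre of its lower edge, axes nearly the jack's. It rises close beside the slot: a gripper held upright over the wedge runs into it, one leaning back over the cleat does not
- wedge: wooden wedge, 0.13 kg, 160 mm long (x -80 thick end .. +80 thin end), 35 mm high, with an upright heel. +y face (y = +17) straight, for the door; -y face tapered 1 in 8 as the cleat: 14 mm thick at the thin end, 34 at the thick. Heel: x -80..-44, y -12.5..+17, 80 mm high, flat parallel front and back faces 36 mm apart, back flush with the thick end. Origin: mid-length, underside, z up
- wedge_heel (a point): point inside the wedge's heel, 62 mm behind the wedge's origin (x = -62, y = +2), 60 mm above its underside, 20 mm below its top; axes as the wedge's
- wedge_tip (a point): centre of the wedge's thin end face: x = +80, y = +10, 17.5 mm above its underside
- batten: straight square-edged wood offcut 150 x 28 x 35 mm, no taper; leave it alone; origin at the centre of its underside
- sanding_block: cork sanding block 115 x 66 x 32 mm; leave it alone; origin at the centre of its underside
- tape: tape measure 70 x 38 x 66 mm; leave it alone; origin at the centre of its underside
- hammer: hammer 260 mm long, lying; leave it alone; origin at its middle on the bench
- glue: glue bottle 60 mm across, 170 mm high; leave it alone; origin at the centre of its foot
- jar: glass jar 68 mm across, 85 mm high; leave it alone; origin at the centre of its foot
- screwdriver: screwdriver 200 mm long, lying; leave it alone; origin at its middle on the bench
- square: try square, 215 x 130 mm, lying flat; leave it alone; origin on the bench
Mind the look-alikes: they are no part of the job. What is shaped like the wedge but orange is not meant.

How it is judged:
At the end, for the whole second after the job is handed in: Wedge jammed by itself in the slot, pressing on the door with over 8 N; flat on the foot board, within 3.4 deg of the slot, thin end 50 mm past the mouth. Door upright (2 deg), down on the foot board, against the fence (0.5 mm, 1.1 deg), within 20 mm of its start. All at rest (contact force between wedge and panel above 8 N and x of wedge_tip in the frame of jack above 0 m and z of each of wedge, panel in the frame of jack below 0.022 m and angle between the x axis of wedge and the x axis of jack, either way round below 0.06 rad and angle between wedge's own z axis and vertical below 0.06 rad and y of panel in the frame of jack above 0.0095 m and angle between the x axis of panel and the x axis of jack, either way round below 0.02 rad and angle between panel's own z axis and vertical below 0.035 rad and distance of panel from where it was at the start of the episode below 0.02 m and linear speed of each of wedge, panel below 0.01 m/s); the robot touches nothing.
It fails at once if the door is crushed: the wedge presses on it with more than 60 N (contact force between wedge and panel above 60 N).
It fails at once if a bystander is pushed more than 30 mm (distance of any of batten, sanding_block, tape, hammer, glue, jar, screwdriver, square from where it was at the start of the episode above 0.03 m).
It also fails if it takes over 51 s, if anything falls off the work surface, if the arm or the gripper's body presses on something with over 40 N, if the wrist force passes 120 N, or if a joint passes its speed limit or range.

## Working session

There is one attempt and no reset: what is moved stays moved. The work goes in short steps, Python scripts to look and compute and a shell command to move; the robot and the scene stay as the last step left them, time stands still between calls to the robot, and variables do not carry over. Pictures are saved under pics/ and viewed, at most 10 in all, crops included, and the job is handed in when it is done.

```bash
mkdir -p pics; python3 - <<'E'
from workcell import manip, eyes, job
import cv2,numpy as np
for n in("top","side"):
    p,d=eyes.camera(n); cv2.imwrite(f"pics/{n}0.png",p[:,:,::-1]); np.save(f"{n}0.npy",d)
    c=eyes.camera_params(n); print(n,c)
o=manip.get_obs(); print(o, manip.hold_point_z)
E
```

```text
top {'fx': 516.5614010309025, 'fy': 516.5614010309025, 'cx': 275.22863085443424, 'cy': 209.47829644386434, 'world_from_camera': array([[-0.00348081, -0.99662279,  0.082042  ,  0.39185931],
       [-0.99998721,  0.00377015,  0.00337204, -0.01827063],
       [-0.00366996, -0.08202921, -0.99662317,  1.4917844 ],
       [ 0.        ,  0.        ,  0.        ,  1.        ]])}
side {'fx': 384.5220354012629, 'fy': 384.5220354012629, 'cx': 282.458585879035, 'cy': 211.70452374079025, 'world_from_camera': array([[ 0.79598232, -0.47128776,  0.3798684 ,  0.16691256],
       [-0.60526673, -0.61136323,  0.50979132, -0.54718555],
       [-0.00802084, -0.63570658, -0.77188912,  0.83808057],
       [ 0.        ,  0.        ,  0.        ,  1.        ]])}
{'clock': 0.1, 'joint_pos': array([-1.20258835,  0.33280259, -0.06469137,  1.46083262,  0.02157134,
        1.34987559, -0.08848099]), 'joint_velocities': array([ 0.00070724, -0.00032915, -0.00063175, -0.00312539, -0.00078562,
        0.00152347, -0.00110953]), 'tau': array([ 1.42534023e-03, -6.26749420e+01,  4.91311611e-02, -3.92429566e+01,
        1.63908937e-02,  6.98792763e-03,  1.61558447e-06]), 'position': array([0.23796133, 0.57758349, 0.23061105]), 'ee_rot': array([ 1.94151416e-01,  9.80971382e-01, -6.03128210e-04, -1.04887155e-04]), 'ft_force': array([ 0.07742327,  0.12445079, -0.05885078]), 'torque': array([-0.00104538, -0.01415771,  0.01178638]), 'grasp_force': 0.0, 'grip_width': 1.0007999815005633} 0.0187
```

View pics/top0.png

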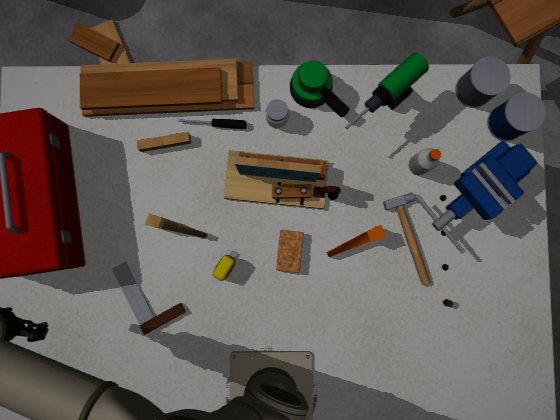

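View pics/side0.png

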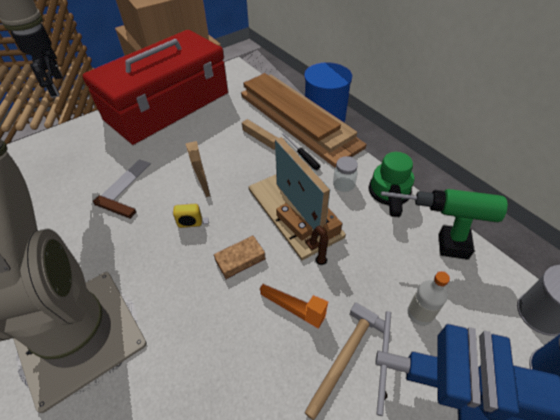

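The top view shows the tan wedge lying with its heel at about (152,222) and its thin end at (207,236). The jack is around (228–325, 152–208), with the blue door at (237–320, 160–182). The orange look-alike is at (330–383, 232–255) and the sanding block at (290,250). The side view confirms the wedge at (193,150) to (205,190). Next I'll fit models to both point clouds.

```bash
cat > h.py <<'E'
from workcell import manip, eyes, job
import numpy as np
from scipy.optimize import least_squares
from scipy.spatial.transform import Rotation as R
def cloud(n,d=None):
    if d is None: _,d=eyes.camera(n)
    c=eyes.camera_params(n); v,u=np.nonzero(d>0); z=d[v,u]
    P=np.c_[(u-c["cx"])/c["fx"]*z,(v-c["cy"])/c["fy"]*z,z,np.ones(len(z))]
    return (P@c["world_from_camera"].T)[:,:3]
def sdf(p,poly,z0,z1):   # convex CCW polygon prism
    a=np.array(poly,float); e=np.roll(a,-1,0)-a; n=np.c_[e[:,1],-e[:,0]]/np.linalg.norm(e,axis=1)[:,None]
    l=np.max((p[:,None,:2]-a)@np.eye(2)[:, :]*n[None],axis=(1,2)) if 0 else np.max(np.einsum('pij,ij->pi',p[:,None,:2]-a,n),1)
    q=np.c_[l,np.maximum(z0-p[:,2],p[:,2]-z1)]
    return np.linalg.norm(np.maximum(q,0),axis=1)+np.minimum(q.max(1),0)
box=lambda x0,x1,y0,y1:[(x0,y0),(x1,y0),(x1,y1),(x0,y1)]
WEDGE=[([(-.08,-.017),(.08,.003),(.08,.017),(-.08,.017)],-.1,.035),(box(-.08,-.044,-.0125,.017),-.1,.08)]
def fit(P,parts,x0,floor,tol=.003,free=None):
    def res(x):
        c,s=np.cos(x[2]),np.sin(x[2]); d=P[:,:2]-x[:2]
        q=np.c_[d@[c,s],d@[-s,c],P[:,2]]
        r=np.min([sdf(q,*k) for k in parts],0)
        return np.clip(np.where(P[:,2]<floor+.005,np.minimum(r,0),r),-.03,.03)
    f=least_squares(res,x0,loss='soft_l1',f_scale=tol,x_scale=[.01,.01,.1],diff_step=1e-4)
    return f.x,np.sqrt(np.mean(np.clip(res(f.x),-.006,.006)**2)),len(P)
E
python3 - <<'E'
from h import *
C={n:cloud(n,np.load(n+"0.npy")) for n in("top","side")}
def near(P,c,r,z0=-.01,z1=.25): return P[(np.hypot(*(P[:,:2]-c).T)<r)&(P[:,2]>z0)&(P[:,2]<z1)]
t=C["top"]
# rough seeds from top pixels
c=eyes.camera_params("top"); M=c["world_from_camera"]
def px(u,v,z):
    r=M[:3,:3]@[(u-c["cx"])/c["fx"],(v-c["cy"])/c["fy"],1]; return (M[:3,3]+r*(z-M[2,3])/r[2])[:2]
h,tip=px(152,221,.06),px(207,236,.035); print("wedge seed",h,tip)
dv=tip-h; w0=[*(h+tip)/2,np.arctan2(dv[1],dv[0])]
for n in("top","side",None):
    P=near(C[n],w0[:2],.12) if n else np.vstack([near(C[k],w0[:2],.12) for k in C])
    print(n,"bench z",np.median(P[P[:,2]<.01,2]).round(4),"wedge",fit(P,WEDGE,w0,0), np.percentile(P[:,2],99.5))
l0,l1=px(225,201,.018),px(325,208,.018); print(l0,l1)
yaw=np.arctan2(*(l1-l0)[::-1]); cs=np.array([np.cos(yaw),np.sin(yaw)]); nn=np.array([-cs[1],cs[0]])
j0=l0+.185*cs+.075*nn; print("jack seed",j0,yaw)
JACK=[(box(-.185,.105,-.075,.065),-.1,.018)]
for n in("top","side",None):
    P=near(C[n],j0,.2,-.01,.021) if n else np.vstack([near(C[k],j0,.2,-.01,.021) for k in C])
    print(n,"jack",fit(P,JACK,[*j0,yaw],0))
E
```

```text
wedge seed [0.47889799 0.32907518] [0.43748783 0.17926756]
top bench z 0.0007 wedge (array([ 0.45794033,  0.2616051 , -1.89619092]), np.float64(0.001960251578349744), 5382) 0.08344658680286073
side bench z 0.001 wedge (array([ 0.45915218,  0.2634738 , -1.90020995]), np.float64(0.0007096406568169624), 3552) 0.0822949289242314
None bench z 0.0009 wedge (array([ 0.45875948,  0.26310694, -1.89857149]), np.float64(0.0015893653824344631), 8934) 0.08294852680835532
[0.53812082 0.13066827] [ 0.51688803 -0.15576407]
jack seed [ 0.59923936 -0.05936994] -1.64478946950631
top jack (array([ 0.60100404, -0.06010785, -1.68476351]), np.float64(0.0017902732373931602), 10858)
side jack (array([ 0.60452717, -0.05625265, -1.67787958]), np.float64(0.0010289642543141572), 9210)
None jack (array([ 0.6037632 , -0.05716895, -1.67961797]), np.float64(0.001490657739632268), 20068)
```

```bash
python3 - <<'E'
from h import *
J=[.6035,-.0572,-1.6797]
c,s=np.cos(J[2]),np.sin(J[2]); Rj=np.array([[c,s],[-s,c]])
PAN=[(box(-.11,.11,-.01,.01),.018,.188)]
for n in("top","side"):
    P=cloud(n,np.load(n+"0.npy")); q=np.c_[(P[:,:2]-J[:2])@Rj.T,P[:,2]]
    m=(abs(q[:,0]+.037)<.13)&(abs(q[:,1]-.008)<.022)&(q[:,2]>.07)&(q[:,2]<.2)&~((q[:,0]>.06)&(q[:,1]<-.012))
    print(n,"panel in jack",fit(q[m],PAN,[-.037,.008,0],-1),"top z",np.percentile(q[m,2],98))
    m=(abs(q[:,2]-.05)<.004)&(q[:,0]>-.07)&(q[:,0]<.07)&(q[:,1]<-.008)&(q[:,1]>-.085)
    k=q[m]
    for a in np.arange(-.055,.07,.015):
        b=k[abs(k[:,0]-a)<.0075]
        if len(b): print("  cleat x %.3f y %.4f..%.4f n%d"%(a,*np.percentile(b[:,1],[3,97]),len(b)))
    m=(abs(q[:,2]-.063)<.004)&(q[:,0]>-.2)&(q[:,0]<.12)&(q[:,1]>.0)&(q[:,1]<.08); k=q[m]
    if len(k): print(" fence top y",np.percentile(k[:,1],[2,98]),"x",np.percentile(k[:,0],[1,99]))
E
```

```text
top panel in jack (array([-0.03956667,  0.00716256, -0.00199349]), np.float64(0.001792377360712017), 1242) top z 0.19273113807733558
  cleat x -0.055 y -0.0459..-0.0324 n6
  cleat x -0.040 y -0.0613..-0.0283 n49
  cleat x -0.025 y -0.0604..-0.0269 n61
  cleat x -0.010 y -0.0593..-0.0251 n57
  cleat x 0.005 y -0.0578..-0.0237 n59
  cleat x 0.020 y -0.0538..-0.0225 n47
  cleat x 0.035 y -0.0521..-0.0174 n51
  cleat x 0.050 y -0.0501..-0.0156 n51
  cleat x 0.065 y -0.0491..-0.0247 n17
 fence top y [0.00878076 0.05227802] x [-0.14723514  0.09477169]
side panel in jack (array([-0.03870555,  0.00925803, -0.00185314]), np.float64(0.0008252141815449339), 2276) top z 0.18992915800661775
  cleat x -0.055 y -0.0355..-0.0303 n2
  cleat x -0.040 y -0.0605..-0.0271 n54
  cleat x -0.025 y -0.0597..-0.0239 n64
  cleat x -0.010 y -0.0568..-0.0225 n59
  cleat x 0.005 y -0.0555..-0.0210 n64
  cleat x 0.020 y -0.0534..-0.0194 n67
  cleat x 0.035 y -0.0515..-0.0175 n60
  cleat x 0.050 y -0.0497..-0.0143 n74
  cleat x 0.065 y -0.0477..-0.0187 n24
 fence top y [8.20245613e-05 5.36736275e-02] x [-0.11629241  0.0964639 ]
```

```bash
cat > g.py <<'E'
from h import *
W=np.array([.4588,.2631,-1.8986]); J=np.array([.6035,-.0572,-1.6797]); TH=np.radians(38)
def tool(frame,origin_local,th=TH,hz=.062,back=0.,fz=0.):
    """TCP pose for wedge with origin at origin_local(x,y,z) in frame, gripped at the heel"""
    Rz=R.from_euler('z',frame[2]); c,s=np.cos(th),np.sin(th)
    T=Rz*R.from_matrix(np.array([[-1,0,0],[0,-c,-s],[0,s,-c]]).T.T if 0 else np.c_[[0,-c,-s],[-1,0,0],[0,s,-c]])
    g=np.array([-.062,.002,hz])+origin_local
    p=np.array([*frame[:2],0])+Rz.apply(g)+T.as_matrix()[:,2]*(manip.hold_point_z-back)
    return p,T
def delta(p,T):
    o=manip.get_obs(); rv=(T*R.from_quat(o["ee_rot"]).inv()).as_rotvec()
    return "d cm",((p-o["position"])*100).round(2),"rot deg",np.degrees(rv).round(2)
def stat():
    o=manip.get_obs(); print("t%.2f"%o["clock"],"p",o["position"].round(4),"F",o["ft_force"].round(1),"w%.3f"%o["grip_width"],"gf%.0f"%o["grasp_force"],"q",o["joint_pos"].round(2))
E
python3 -c "
from g import *
print(delta(*tool(W,[0,0,0],back=.11))); print(delta(*tool(W,[0,0,0])))"
```

```text
('d cm', array([ 18.95, -23.83,  -9.67]), 'rot deg', array([-13.3, -35.6,   3.5]))
('d cm', array([ 25.36, -26.01, -18.33]), 'rot deg', array([-13.3, -35.6,   3.5]))
```

```bash
python3 -m crank '[[[7,2.4,-3,-1.2,-1.66,-4.45,0.44],[7,2.4,-3,-1.2,-1.66,-4.45,0.44],[7,2.4,-3,-1.2,-1.66,-4.45,0.44],[7,2.4,-3,-1.2,-1.66,-4.45,0.44],[7,2.4,-3,-1.2,-1.66,-4.45,0.44],[7,2.4,-3,-1.2,-1.66,-4.45,0.44],[7,2.4,-3,-1.2,-1.66,-4.45,0.44],[7,2.4,-3,-1.2,-1.66,-4.45,0.44],[7,0,0,0,0,0,0],[7,0,0,0,0,0,0]]]' 40; python3 -c "
from g import *
stat();print(delta(*tool(W,[0,0,0])))"
```

```text
clock: 1.35
position: [0.4298, 0.3387, 0.1356]
ee_rot: [0.154, 0.933, -0.052, 0.321]
ft_force: [-0.0, -0.6, -0.0]
grip_width: 0.818
grasp_force: 0.0
t1.35 p [0.4298 0.3387 0.1356] F [-0.  -0.6 -0. ] w0.818 gf0 q [-1.22  0.16  0.07  2.06  0.79  1.02 -0.37]
('d cm', array([ 6.18, -2.12, -8.83]), 'rot deg', array([-0.12, -0.03, -0.09]))
```

Accurate so far. I'll go in along the approach line and close.

```bash
python3 -m crank '[[[7,1.24,-0.42,-1.77,0,0,0],[7,1.24,-0.42,-1.77,0,0,0],[7,1.24,-0.42,-1.77,0,0,0],[7,1.24,-0.42,-1.77,0,0,0],[7,1.22,-0.44,-1.75,0,0,0],[7,0,0,0,0,0,0],[7,0,0,0,0,0,0]]]' 40; python3 - <<'E'
from g import *
import cv2
stat();print(delta(*tool(W,[0,0,0])))
p,d=eyes.camera("side"); cv2.imwrite("pics/s1.png",cv2.resize(p[60:260,100:340,::-1],None,fx=3,fy=3))
E
```

```text
clock: 2.22
position: [0.4916, 0.318, 0.0479]
ee_rot: [0.154, 0.933, -0.052, 0.321]
ft_force: [-0.1, -0.1, 1.1]
grip_width: 0.821
grasp_force: 0.0
t2.23 p [0.4916 0.318  0.0479] F [-0.1 -0.1  1.1] w0.821 gf0 q [-1.15  0.34  0.14  2.07  0.91  0.79 -0.45]
('d cm', array([-0.01, -0.06, -0.06]), 'rot deg', array([-0.14,  0.03, -0.12]))
```

View pics/s1.png

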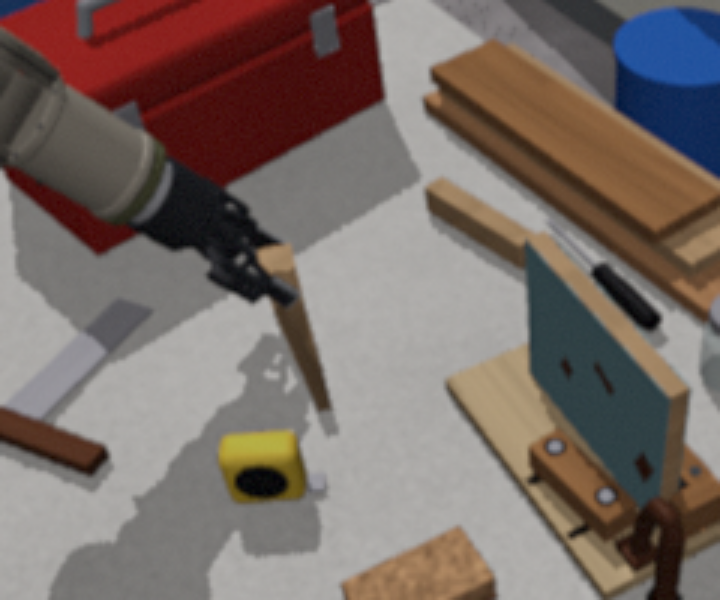

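The fingers straddle the heel, which is at crop pixel (278,260). Now close and lift.

```bash
python3 -m crank '[[[2.5,0,0,0,0,0,0],[2.5,0,0,0,0,0,0],[2.5,0,0,0,0,0,0],[2.5,0,0,0,0,0,0],[2.5,0,0,0,0,0,0],[2.5,0,0,0,0,0,0],[2.5,0,0,1,0,0,0],[2.5,0,0,2,0,0,0],[2.5,0,0,2,0,0,0],[2.5,0,0,2,0,0,0],[2.5,0,0,0,0,0,0],[2.5,0,0,0,0,0,0]]]' 50; python3 - <<'E'
from g import *
stat()
P=np.vstack([cloud(n) for n in("side","top")]); np.save("held.npy",P)
z=np.array([0,0,.07])
for tgt in([-.125,-.0225,.07],): print(delta(*tool(J,np.array(tgt))))
for tgt in([-.125,-.0225,.019],): print(delta(*tool(J,np.array(tgt))))
E
```

```text
clock: 3.78
position: [0.4916, 0.3163, 0.1164]
ee_rot: [0.154, 0.933, -0.053, 0.321]
ft_force: [0.3, -0.7, -1.5]
grip_width: 0.414
grasp_force: 50.1
t3.77 p [0.4916 0.3163 0.1164] F [ 0.3 -0.7 -1.5] w0.414 gf50 q [-1.13  0.22  0.13  2.04  0.82  0.9  -0.3 ]
('d cm', array([ 12.34, -18.66,   0.12]), 'rot deg', array([ 1.000e-02, -4.000e-02,  1.248e+01]))
('d cm', array([ 12.34, -18.66,  -4.98]), 'rot deg', array([ 1.000e-02, -4.000e-02,  1.248e+01]))
```

```bash
python3 -m crank '[[[2.5,1.2,-2.67,0.02,0,0,1.78],[2.5,1.2,-2.67,0.02,0,0,1.78],[2.5,1.2,-2.67,0.02,0,0,1.78],[2.5,1.2,-2.67,0.02,0,0,1.78],[2.5,1.2,-2.67,0,0,0,1.78],[2.5,1.2,-2.67,0,0,0,1.78],[2.5,1.2,-2.67,0,0,0,1.78],[2.5,0,0,0,0,0,0],[2.5,0,0,0,0,0,0],[2.5,0,0,0,0,0,0]]]' 50; cat > m.py <<'E'
from g import *
import cv2,sys
# measure held wedge and panel pose in jack frame, per camera
def meas(guess,zb,tag=None):
    c,s=np.cos(J[2]),np.sin(J[2]); Rj=np.array([[c,s],[-s,c]])
    parts=[(p,zb,zb+.035) if i==0 else (p,zb,zb+.08) for i,(p,_,_) in enumerate(WEDGE)]
    for n in("side","top"):
        p,d=eyes.camera(n)
        if tag: cv2.imwrite(f"pics/{tag}{n}.png",p[:,:,::-1])
        P=cloud(n,d); q=np.c_[(P[:,:2]-J[:2])@Rj.T,P[:,2]]
        a=q[:,0]-guess[0]; b=q[:,1]-guess[1]
        m=((a>-.035)&(a<.09)&(abs(b)<.03)&(q[:,2]>zb+.006)&(q[:,2]<zb+.041))&~((q[:,1]>-.004)&(q[:,0]>-.15))
        if m.sum()<25: print(n,"few"); continue
        print(n,"wedge in jack",[x.round(4) if hasattr(x,'round') else x for x in fit(q[m],parts,[*guess,0.],-1,.002)],"topz",np.percentile(q[m,2],95).round(4))
        m=(abs(q[:,0]+.037)<.13)&(abs(q[:,1]-.008)<.02)&(q[:,2]>.11)&(q[:,2]<.2)&(q[:,0]>-.06)&~((q[:,0]>.06)&(q[:,1]<-.012))
        print("   panel",fit(q[m],[(box(-.11,.11,-.01,.01),.018,.188)],[-.038,.009,0],-1,.002)[0].round(4))
E
python3 - <<'E'
from m import *
stat(); print(delta(*tool(J,np.array([-.125,-.0225,.07]))))
o=manip.get_obs(); p,T=tool(J,np.zeros(3)); g=R.from_euler('z',-J[2]).apply(o["position"]-p); print("model origin",g)
meas(g[:2],g[2],"a")
E
```

```text
clock: 5.12
position: [0.5755, 0.131, 0.1176]
ee_rot: [0.051, 0.944, -0.017, 0.325]
ft_force: [0.1, 0.5, -1.9]
grip_width: 0.415
grasp_force: 50.2
t5.12 p [0.5755 0.131  0.1176] F [ 0.1  0.5 -1.9] w0.415 gf50 q [-0.84  0.03  0.34  2.25  0.9   0.46  0.21]
('d cm', array([ 3.94, -0.13, -0.03]), 'rot deg', array([-0.06, -0.02, -0.08]))
model origin [-0.12203107 -0.06177598  0.07032306]
side wedge in jack [array([-0.1228, -0.0612, -0.0105]), np.float64(0.0012), 460] topz 0.1074
   panel [-0.0385  0.0092 -0.0012]
top wedge in jack [array([-0.1243, -0.0639, -0.0053]), np.float64(0.0024), 345] topz 0.1092
   panel [-0.0389  0.0072 -0.0028]
```

View pics/aside.png

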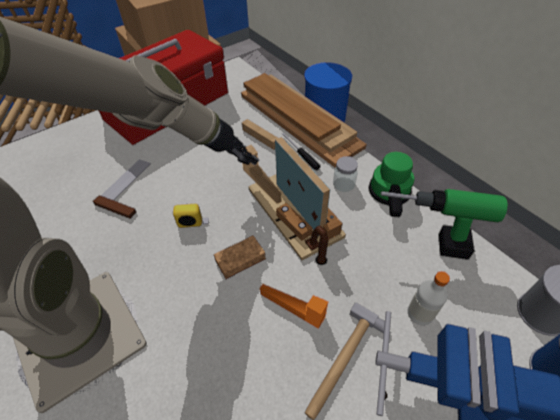

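```bash
python3 -m crank '[[[2.5,0.98,-0.03,0,0,0,0],[2.5,0.98,-0.03,0,0,0,0],[2.5,0.98,-0.03,0,0,0,0],[2.5,0.98,-0.03,0,0,0,0],[2.5,0,0,-1,0,0,0],[2.5,0,0,-1,0,0,0],[2.5,0,0,-1,0,0,0],[2.5,0,0,-1,0,0,0],[2.5,0,0,-0.7,0,0,0],[2.5,0,0,0,0,0,0],[2.5,0,0,0,0,0,0]]]' 50; python3 - <<'E'
from m import *
stat()
o=manip.get_obs(); p,T=tool(J,np.zeros(3)); g=R.from_euler('z',-J[2]).apply(o["position"]-p); print("model origin",g)
meas(g[:2],g[2],"b")
p=cv2.imread("pics/bside.png"); q=cv2.imread("pics/btop.png")
cv2.imwrite("pics/b.png",np.hstack([cv2.resize(p[120:260,220:360],(400,400)),cv2.resize(q[110:230,210:330],(400,400))]))
E
```

```text
clock: 6.6
position: [0.6152, 0.1287, 0.071]
ee_rot: [0.052, 0.944, -0.017, 0.325]
ft_force: [-0.3, 1.1, -1.3]
grip_width: 0.415
grasp_force: 50.3
t6.60 p [0.6152 0.1287 0.071 ] F [-0.3  1.1 -1.3] w0.415 gf50 q [-0.84  0.21  0.4   2.19  0.98  0.31  0.11]
model origin [-0.12404575 -0.02212719  0.02375288]
side wedge in jack [array([-0.1248, -0.0216, -0.0353]), np.float64(0.0021), 454] topz 0.0606
   panel [-0.0388  0.0092 -0.0011]
top wedge in jack [array([-0.1143, -0.0213, -0.2168]), np.float64(0.0034), 369] topz 0.0632
   panel [-0.0398  0.0072 -0.0017]
```

View pics/b.png

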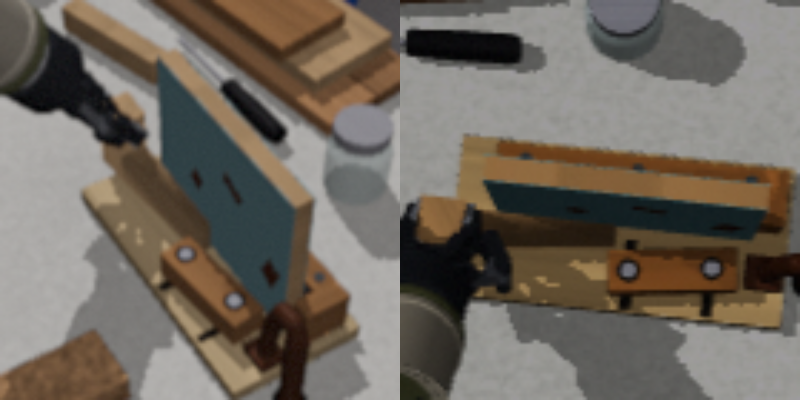

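The wedge lies parallel to the door with its tip at the mouth of the slot, around (210,245) in the left crop. I'll lower it until it touches.

```bash
python3 -m crank '[[[2.5,0,0,-0.15,0,0,0],[2.5,0,0,-0.15,0,0,0],[2.5,0,0,-0.1,0,0,0],[2.5,0,0,0,0,0,0],[2.5,0,0,0,0,0,0]]]' 50; python3 -m crank '[[[2.5,0,0,-0.1,0,0,0],[2.5,0,0,0,0,0,0],[2.5,0,0,0,0,0,0]]]' ; python3 -m crank '[[[2.5,0,0,-0.1,0,0,0],[2.5,0,0,0,0,0,0],[2.5,0,0,0,0,0,0]]]'
```

```text
clock: 7.32
position: [0.6151, 0.1286, 0.0668]
ee_rot: [0.052, 0.944, -0.017, 0.325]
ft_force: [0.0, -0.4, -0.2]
grip_width: 0.411
grasp_force: 50.3
clock: 7.7
position: [0.6151, 0.1286, 0.0658]
ee_rot: [0.052, 0.944, -0.017, 0.325]
ft_force: [-1.0, -0.7, -1.8]
grip_width: 0.419
grasp_force: 50.3
clock: 8.07
position: [0.6158, 0.1287, 0.0657]
ee_rot: [0.052, 0.944, -0.017, 0.326]
ft_force: [-0.1, -0.4, 5.9]
grip_width: 0.42
grasp_force: 51.0
```

```bash
python3 -m crank '[[[2.5,-0.05,-0.5,0.03,0,0,0],[2.5,-0.06,-0.5,0,0,0,0],[2.5,-0.05,-0.5,0,0,0,0],[2.5,-0.06,-0.5,0,0,0,0],[2.5,-0.05,-0.5,0,0,0,0],[2.5,-0.06,-0.5,0,0,0,0],[2.5,0,0,0,0,0,0]]]' ; python3 -m crank '[[[2.5,-0.05,-0.5,0,0,0,0],[2.5,-0.06,-0.5,0,0,0,0],[2.5,0,0,0,0,0,0]]]'; python3 - <<'E'
from m import *
o=manip.get_obs(); p,T=tool(J,np.zeros(3)); r=R.from_euler('z',-J[2]); g=r.apply(o["position"]-p); print("model origin",g,"F jack",r.apply(o["ft_force"]).round(1), delta(p,T)[3])
meas(g[:2],.018)
E
```

```text
clock: 8.95
position: [0.6121, 0.0979, 0.0657]
ee_rot: [0.052, 0.944, -0.017, 0.325]
ft_force: [-1.1, -0.9, 7.1]
grip_width: 0.414
grasp_force: 50.9
clock: 9.32
position: [0.611, 0.0879, 0.0657]
ee_rot: [0.052, 0.944, -0.017, 0.325]
ft_force: [-0.7, -0.3, 6.4]
grip_width: 0.417
grasp_force: 50.9
model origin [-0.08310581 -0.02180106  0.0183862 ] F jack [ 0.3 -0.7  6.4] [-0.08  0.04  0.05]
side wedge in jack [array([-0.0697, -0.0245, -0.2018]), np.float64(0.0036), 536] topz 0.0557
   panel [-0.0386  0.0092 -0.0012]
top wedge in jack [array([-0.0658, -0.0253, -0.3019]), np.float64(0.0037), 491] topz 0.0568
   panel [-0.0389  0.0072 -0.0018]
```

```bash
python3 -m crank '[[[2.5,0.1,-0.01,0,0,0,0],[2.5,0.1,-0.01,0,0,0,0],[2.5,0,0,0,0,0,0]]]' ; python3 -m crank '[[[2.5,0.1,-0.01,0,0,0,0],[2.5,0,0,0,0,0,0]]]';python3 -m crank '[[[2.5,0.1,-0.01,0,0,0,0],[2.5,0,0,0,0,0,0]]]'; cat > s.py <<'E'
from g import *
o=manip.get_obs(); p,T=tool(J,np.zeros(3)); r=R.from_euler('z',-J[2]); g=r.apply(o["position"]-p); print("t",o["clock"],"model origin mm",(g*1000).round(1),"F jack",r.apply(o["ft_force"]).round(1),"M",r.apply(o["torque"]).round(2), delta(p,T)[3])
E
python3 s.py
```

```text
clock: 9.8
position: [0.613, 0.0879, 0.0657]
ee_rot: [0.052, 0.944, -0.017, 0.325]
ft_force: [-2.3, 1.4, 7.0]
grip_width: 0.412
grasp_force: 51.4
clock: 10.05
position: [0.614, 0.0879, 0.0657]
ee_rot: [0.052, 0.944, -0.017, 0.325]
ft_force: [-3.7, -0.3, 7.7]
grip_width: 0.413
grasp_force: 51.7
clock: 10.3
position: [0.6149, 0.0878, 0.0657]
ee_rot: [0.052, 0.944, -0.017, 0.325]
ft_force: [-5.7, 0.7, 11.6]
grip_width: 0.415
grasp_force: 53.6
t 10.3 model origin mm [-83.4 -18.   18.4] F jack [-0.1 -5.7 11.6] M [-0.22 -0.3  -0.17] [-0.09  0.04  0.06]
```

```bash
python3 -m crank '[[[2.5,0.05,-0.005,0.03,0,0,0],[2.5,0,0,0,0,0,0]]]' ; python3 s.py;python3 -m crank '[[[2.5,0.05,-0.005,0.02,0,0,0],[2.5,0,0,0,0,0,0]]]' >/dev/null; python3 s.py
```

```text
clock: 10.55
position: [0.615, 0.0878, 0.0657]
ee_rot: [0.052, 0.944, -0.017, 0.325]
ft_force: [-8.5, 1.7, 12.1]
grip_width: 0.417
grasp_force: 54.1
t 10.55 model origin mm [-83.4 -17.8  18.4] F jack [-0.8 -8.7 12.1] M [-0.59 -0.32 -0.24] [-0.09  0.01  0.05]
t 10.8 model origin mm [-83.4 -17.6  18.4] F jack [ -0.7 -11.1  12.7] M [-0.9  -0.32 -0.25] [-0.09 -0.02  0.05]
```

```bash
python3 -m crank '[[[2.5,-0.05,0,0.06,0,0,0],[2.5,-0.05,-0.5,0,0,0,0],[2.5,-0.06,-0.5,0,0,0,0],[2.5,0,0,0,0,0,0]]]' >/dev/null; python3 s.py;python3 -m crank '[[[2.5,-0.05,-0.5,0,0,0,0],[2.5,-0.06,-0.5,0,0,0,0],[2.5,0,0,0,0,0,0]]]' >/dev/null; python3 s.py
```

```text
t 11.3 model origin mm [-72.3 -18.1  18.4] F jack [ 0.7 -3.4 -0.8] M [-1.18 -0.12 -0.25] [-0.03 -0.06  0.11]
t 11.675 model origin mm [-62.6 -18.   18.6] F jack [ 0.5 -5.1 -2.1] M [-1.65 -0.05 -0.09] [-0.04 -0.05  0.08]
```

```bash
python3 -m crank '[[[2.5,-0.05,-0.5,-0.02,0,0,0],[2.5,-0.03,-0.3,0,0,0,0],[2.5,0,0,0,0,0,0]]]' >/dev/null; python3 s.py;python3 -m crank '[[[2.5,-0.03,-0.3,-0.01,0,0,0],[2.5,-0.03,-0.3,0,0,0,0],[2.5,0,0,0,0,0,0]]]' >/dev/null; python3 s.py
```

```text
t 12.05 model origin mm [-55.5 -17.9  18.6] F jack [-0.7 -5.  -0.9] M [-1.68  0.23  0.16] [-0.07 -0.02  0.  ]
t 12.425 model origin mm [-49.7 -17.8  18.5] F jack [-0.9 -6.8 -0.7] M [-1.67  0.22  0.29] [-0.08 -0.02 -0.03]
```

```bash
for i in 1 2 3; do python3 -m crank '[[[2.5,-0.03,-0.3,-0.01,0,0,0],[2.5,0,0,0,0,0,0],[2.5,0,0,0,0,0,0]]]' >/dev/null; python3 s.py; done
```

```text
t 12.8 model origin mm [-47.  -17.8  18.5] F jack [-2.2 -6.   0.7] M [-1.72  0.34  0.4 ] [-0.08 -0.01 -0.06]
t 13.175 model origin mm [-44.2 -17.7  18.5] F jack [-2.6 -6.6  0.5] M [-1.67  0.37  0.5 ] [-0.09 -0.   -0.08]
t 13.55 model origin mm [-41.5 -17.7  18.4] F jack [-3.3 -6.9  1. ] M [-1.68  0.37  0.62] [-0.09  0.01 -0.11]
```

```bash
for i in 1 2 3; do python3 -m crank '[[[2.5,-0.03,-0.3,0,0,0,0],[2.5,0,0,0,0,0,0],[2.5,0,0,0,0,0,0]]]' >/dev/null; python3 s.py; done
```

```text
t 13.925 model origin mm [-38.8 -17.6  18.5] F jack [-4.2 -6.6  0.3] M [-1.66  0.59  0.89] [-0.1   0.02 -0.16]
t 14.3 model origin mm [-36.2 -17.5  18.6] F jack [-5.1 -6.4  0.1] M [-1.6   0.77  1.2 ] [-0.11  0.03 -0.2 ]
t 14.675 model origin mm [-33.4 -17.5  18.6] F jack [-5.5 -7.2  0.3] M [-1.67  0.93  1.12] [-0.13  0.03 -0.21]
```

```bash
for i in 1 2 3; do python3 -m crank '[[[2.5,-0.05,-0.3,0,0,0,0],[2.5,0,0,0,0,0,0],[2.5,0,0,0,0,0,0]]]' >/dev/null; python3 s.py; done
```

```text
t 15.05 model origin mm [-30.1 -17.6  18.5] F jack [-4.1 -4.8 -2.2] M [-1.54  0.91  1.22] [-0.11  0.03 -0.2 ]
t 15.425 model origin mm [-27.5 -17.6  18.7] F jack [-5.3 -3.7 -2.3] M [-1.47  1.23  1.31] [-0.14  0.06 -0.22]
t 15.8 model origin mm [-25.8 -17.5  19. ] F jack [-10.   -1.8  -4.4] M [-1.39  1.92  1.47] [-0.23  0.11 -0.31]
```

```bash
for i in 1 2; do python3 -m crank '[[[2.5,-0.02,-0.2,-0.05,0,0,0],[2.5,0,0,0,0,0,0],[2.5,0,0,0,0,0,0]]]' >/dev/null; python3 s.py; done
```

```text
t 16.175 model origin mm [-24.8 -17.3  18.9] F jack [-12.3  -3.2  -0.3] M [-1.35  1.91  1.52] [-0.27  0.15 -0.39]
t 16.55 model origin mm [-23.6 -17.2  18.7] F jack [-15.4  -7.5   3.8] M [-1.46  1.9   1.53] [-0.29  0.18 -0.46]
```

```bash
for i in 1 2; do python3 -m crank '[[[2.5,-0.05,-0.25,-0.01,0,0,0],[2.5,0,0,0,0,0,0],[2.5,0,0,0,0,0,0]]]' >/dev/null; python3 s.py; done
```

```text
t 16.925 model origin mm [-22.1 -17.1  19. ] F jack [-17.5  -6.4   3.6] M [-1.31  2.46  1.72] [-0.36  0.24 -0.54]
t 17.3 model origin mm [-20.7 -17.   19.3] F jack [-19.9  -5.7   3.5] M [-1.23  3.11  1.89] [-0.44  0.3  -0.61]
```

```bash
python3 -m crank '[[[2.5,0,0,0,0,0,0],[2.5,0,0,0,0,0,0]]]' >/dev/null; python3 s.py; python3 -m crank '[[[5.5,0,0,0,0,0,0],[5.5,0,0,0,0,0,0],[5.5,0,0,0,0,0,0],[5.5,0,0,0,0,0,0]]]'; python3 - <<'E'
from m import *
p,d=eyes.camera("side"); q,d2=eyes.camera("top")
cv2.imwrite("pics/c.png",np.hstack([cv2.resize(p[120:260,220:360,::-1],(400,400)),cv2.resize(q[110:230,210:330,::-1],(400,400))]))
E
python3 s.py
```

```text
t 17.55 model origin mm [-20.7 -17.   19.3] F jack [-19.7  -6.6   4. ] M [-1.23  3.08  1.86] [-0.44  0.3  -0.61]
clock: 18.05
position: [0.6069, 0.0175, 0.0645]
ee_rot: [0.052, 0.944, -0.017, 0.325]
ft_force: [0.0, -0.5, 0.2]
grip_width: 0.65
grasp_force: 0.0
t 18.15 model origin mm [-12.9 -18.3  17.2] F jack [-0.6 -0.4  0.2] M [-0.69  0.02 -0.01] [-0.06 -0.    0.03]
```

View pics/c.png

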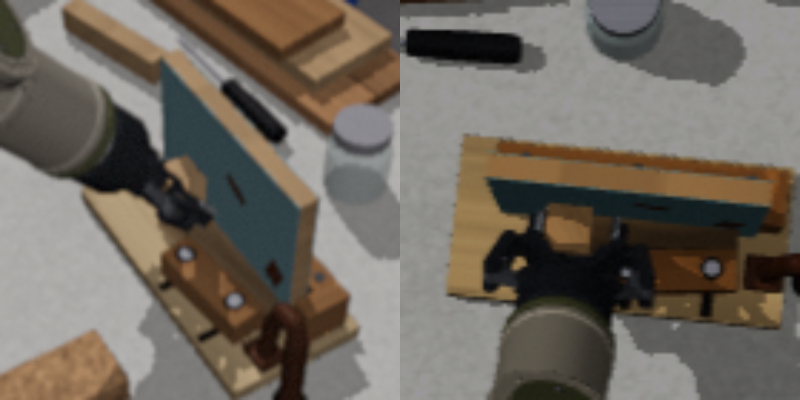

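```bash
python3 -m crank '[[[5.5,0.04,0.4,0.02,0,0,0],[5.5,0.04,0.4,0,0,0,0],[5.5,-0.6,0.07,0.8,0,0,0],[5.5,-1.2,0.14,1.6,0,0,0],[5.5,-1.8,0.2,2.4,0,0,0],[5.5,-1.8,0.2,2.4,0,0,0],[5.5,-1.8,0.2,2.4,0,0,0],[5.5,0,0,0,0,0,0],[5.5,0,0,0,0,0,0]]]'; python3 - <<'E'
from m import *
c,s=np.cos(J[2]),np.sin(J[2]); Rj=np.array([[c,s],[-s,c]]); im=[]
for n in("side","top"):
    p,d=eyes.camera(n); im.append(p[:,:,::-1]); P=cloud(n,d); q=np.c_[(P[:,:2]-J[:2])@Rj.T,P[:,2]]
    m=(abs(q[:,0]+.02)<.13)&(q[:,0]>-.13)&(q[:,1]<-.004)&(q[:,1]>-.05)&(q[:,2]>.023)&(q[:,2]<.105)&~((q[:,0]>-.055)&(q[:,1]<-.012))
    parts=[(a,.018,z+.018) for a,_,z in WEDGE]
    print(n,[np.round(x,4) for x in fit(q[m],parts,[-.021,-.017,0],-1,.002)])
    h=m&(q[:,2]>.09); print(" heel top z",np.median(q[h,2]).round(4),h.sum(),"x",np.percentile(q[h,0],[3,97]).round(4))
    b=m&(abs(q[:,2]-.053)<.006)&(q[:,0]>-.05); 
    k=q[b]
    if len(k)>10: print(" body top n",len(k),"z vs x",np.polyfit(k[:,0],k[:,2],1).round(4))
    m=(abs(q[:,0]+.037)<.13)&(abs(q[:,1]-.008)<.02)&(q[:,2]>.11)&(q[:,2]<.2)
    k=q[m]; print(" panel",fit(k,[(box(-.11,.11,-.01,.01),.018,.188)],[-.038,.009,0],-1,.002)[0].round(4))
    f=k[(k[:,2]<.18)&(k[:,1]<.01)]; print(" face plane y=a x+b z+c",np.linalg.lstsq(np.c_[f[:,0],f[:,2],np.ones(len(f))],f[:,1],rcond=None)[0].round(4),len(f))
cv2.imwrite("pics/d.png",np.hstack([cv2.resize(im[0][120:260,220:360],(400,400)),cv2.resize(im[1][110:230,210:330],(400,400))]))
E
```

```text
clock: 19.27
position: [0.5358, 0.0344, 0.1603]
ee_rot: [0.052, 0.944, -0.017, 0.325]
ft_force: [-0.3, -1.1, 0.9]
grip_width: 0.643
grasp_force: 0.0
side [array([-0.0215, -0.0149,  0.03  ]), np.float64(0.0016), np.int64(474)]
 heel top z 0.0988 136 x [-0.1003 -0.0649]
 body top n 102 z vs x [-0.0063  0.0541]
 panel [-0.0367  0.0117  0.0022]
 face plane y=a x+b z+c [ 0.0069 -0.0006  0.0022] 1008
top [array([-0.0251, -0.0213, -0.0281]), np.float64(0.0029), np.int64(350)]
 heel top z 0.0989 136 x [-0.0996 -0.0661]
 body top n 103 z vs x [-0.0023  0.0539]
 panel [-0.0362  0.0096  0.0022]
 face plane y=a x+b z+c [ 0.0019  0.0018 -0.0005] 360
```

View pics/d.png

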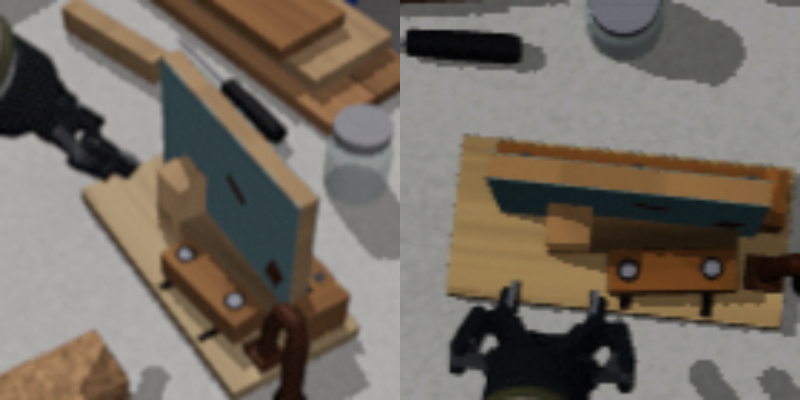

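The heel is at (570,228) in the right crop. The wedge sits flat, did not slip back, and the door is against the fence with the gripper clear. Handing in.

```bash
python3 -c "
from workcell import job
print(job.hand_in())"
```

```text
the job is handed in; nothing more can be done
None
```

The wedge is driven in at about 20 N and let go; it sits flat, holding the door upright against the fence. The job was handed in at about 19 s, but the hand-in returned no verdict and the wedge's force on the door was not measured directly.

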